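Load the plant-food cartridge into the drip feeder

TASK

Load the plant-food cartridge into the drip feeder: lower it into the cradle with its key rib in the groove and let go, then swing the clamp down over it and press the thumb rest until the catch snaps and holds the cartridge fully home. Ease the cartridge in by feel rather than dropping or ramming it, stop pressing once the catch has snapped so that nothing is forced, and leave the other things on the table where they are.

Things in the scene. Friction and masses are not known exactly. Their poses are not given: they have to be found in the camera images.
- cartridge: black plastic plant-food cartridge standing upright, an oblong tank 44 mm (x) by 30 mm (y) by 84 mm tall, about 0.12 kg, to be gripped across its 30 mm. Origin: centre of its flat underside; z up. A key rib 10 mm wide sticks out 5.5 mm from its +x end, from the underside to 60 mm up; at the start it points away from the robot (+x within 0.5 rad).
- doser: drip feeder fixed to the table, grey plastic housing 176 (x) by 124 (y) mm, top at 55 mm. Origin: centre of its footprint on the table; x points from its front, which faces the robot, to the hinge side, z up. The cradle lies in its front half; in front of it a pillar 40 mm wide and 88 mm high holds the catch.
- cradle (a point): centre of the cradle's floor, 15 mm above the table, axes as the doser. An upright well of 47 (x) by 33 (y) mm, 1.5 mm of play a side, mouths bevelled 3 to 4 mm. End walls at +-x, 38 mm wide, reach 85 mm above the table, side walls only 55 mm: room for fingers at the cartridge's sides. A groove 14 mm wide in the +x wall takes the rib. Walls must not be pushed at with over 25 N.
- valve_top (a point): top of the sprung brass valve stem, 12 mm thick, that stands 8.5 mm out of the middle of the cradle's floor. A cartridge let go stands on it, 8.5 mm above the floor. It gives way at 7 N, rising to 15 N when the cartridge is on the floor, and pushes back out until the clamp is latched.
- hinge (a point): middle of the clamp's hinge pin, 111 mm above the table, 65 mm behind the cradle's centre (doser +x). The pin lies along the doser's y between two cheeks, 70 mm over all and 122 mm high.
- clamp (a joint): clamp angle, rad (noisy to 0.01): 1.6 to 1.9 at the start, 1.57 upright, 0.005 latched; grows as it opens, tip up and away to doser +x. Stiff hinge: it stays where left, 1 to 2 N at the tip moves it. Plate 34 mm wide, 8 mm thick, ends 124 mm from the hinge. From 0.16 rad down its pad, 65 mm from the hinge, bears on the cartridge's top. Let go unlatched below that, it springs up to about 0.19.
- thumb_rest (a point): thumb rest on the outer face of the clamp plate, 108 mm from the hinge and 4 mm off the plate's mid-plane. The outer face looks up when the clamp is closed, away from the robot when it is open; z is its outward normal, x points along the plate to the hinge. The clamp must not be pressed with over 30 N.
- catch_nose (a point): tip of the sprung steel catch in the front pillar, 86 mm above the table. A barb under the clamp's tip rides over it from 0.13 rad down: pressing at the thumb rest rises to 12 to 16 N near 0.06 rad, falls to about 7 N, and the catch snaps over the barb only at 0.004 rad, 0.5 mm above the hard stop where the cartridge is on the floor.
- tub: bystander: lidded clear plastic tub 116 x 86 x 60 mm; origin: centre of its underside.
- mister: bystander: steel plant mister 82 mm across, 188 mm tall, brass pump button on top; origin: centre of its underside.
- bonsai_pot: bystander: round celadon bonsai pot 124 mm across, 61 mm high; origin: centre of its underside.
- tweezers: bystander: bamboo tweezers set on its flat tray, 34 x 150 x 15 mm; origin: centre of its underside.
Things that resemble listed ones, but are neither listed nor needed, are in the scene too. There is more than one size of the cartridge; the job needs the smallest.

How it is judged:
By the outcome, as a careful person would: the job done as asked, in the order asked, and still so for the second after the job is handed in, with the robot touching nothing.
It also fails if it takes over 64 s, if anything falls off the work surface, if the arm or the gripper's body presses on something with over 40 N, if the wrist force passes 120 N, or if a joint passes its speed limit or range.

ROBOT

A 7-joint arm with a two-finger parallel gripper is mounted at the origin on the work surface. World frame = base frame: x ahead of the robot, y to its left, z up, the work surface at z = 0. Lengths are in m, angles in rad, forces in N, time in s.
With the tool pointing down it reaches from about 0.35 to 0.9 m from the base axis. Payload 19.9 kg.
Tool frame: the origin (TCP) lies midway between the tips of the shut fingers; the grasp point (between the pads) lies 19 mm behind it; z points along the fingers, y is the line along which they close (so a half turn about z gives the same grasp; the last joint's range is limited). The gripper opens to 85 mm and grips with 20 to 120 N. Pads are 22 mm wide; open, the fingers measure 114 mm over their backs; the gripper's body (76 mm by 85 mm) begins 54 mm behind the grasp point. The pads swing forward as they close: fully open they stand 13 mm farther back than shut.
Start: joints at [-1.173, 0.417, -0.01, 1.614, 0.005, 1.111, -0.053], TCP at [0.266, 0.566, 0.231] pointing down, gripper open.
Joint ranges: [-2.81, 2.81], [-0.39, 2.02], [-1.27, 1.25], [0.06, 2.57], [-1.19, 4.33], [0.19, 2], [-2.82, 2.82]. Speed limits (rad/s): [1.89, 1.89, 2.39, 2.39, 3.01, 3.01, 3.01].

INTERFACE

Orientations are given as a 3x3 rotation matrix whose columns are the frame's x, y, z axes.
In Python, from rig import bot, imaging gives the robot as it stands.
- The arm moves only by the shell command python3 -m crank 'ROWS'. ROWS is a JSON object whose one key "targets" holds a list of rows, each an object of numbers: "dx", "dy", "dz": the shift along the tool's x, y, z in cm; "roll": the turn about the tool's z in degrees; "hand": the closure, from -1 (fully open) to 1 (shut). In form: {"targets": [{"dx": .., "dy": .., "dz": .., "roll": .., "hand": ..}, ...]}. A call has 1 to 12 rows; each row is the pose to reach, as a shift and turn from the pose commanded when the call began, along the tool's axes at that moment; what a row does not reach only later rows make up. A row lasts 1/12 s, in which the tool goes at most 41.7 mm and 7.16 degrees, less where a joint would pass 70% of its speed; a pose out of reach is approached as far as the arm can. A call with a gripper value outside its range is refused whole. The fingers move at their own pace and stop on an object; the grip force is fixed at half the most. Time passes only in rows, so rows that repeat a pose let the fingers close. It gives the time, the measured TCP pose, the force, the opening and the grip force at its end, in the units of the state.
- bot.read_state(): the state, without advancing time (a new reading comes with each control period).
- imaging.get_image(name): name is "scene" or "side" or "wrist"; returns the picture (420x560x3 uint8, red, green, blue); there is no depth.
- imaging.get_calibration(name): a dict with "mtx" (3x3 intrinsics, pixels), "xyz" and "rotation" of the camera in the world. Camera axes: x right, y down, z forward; pixel columns grow to the right and rows downward; lengths in m; the calibration is good to about 2 mm. A picture is of the moment at which its call begins: read the wrist's pose just before it. get_calibration takes no time and is no camera call; for the wrist camera it gives the pose at the moment of the call.
- bot.job_done(): hands the job in; it is judged then, once.
The state is a dict: "t": time; "q": joint angles; "qd": joint speeds; "joint_torque": joint torques, N m; "eef_pos": TCP position; "ee_rot": TCP orientation; "force": force on the tool from outside, world axes, zero at the start; "moment": the same for the moment, N m; "finger_gap": finger opening in m; "finger_force": force on a finger pad.
Only numpy, scipy, OpenCV 4.12 (cv2) and the standard library are available. Lean on these libraries where they do the work, as an engineer would, in place of code of your own. Each camera call takes 0.05 s, during which the arm holds its last target. There are 200 camera calls.

## Working session

There is one attempt and no reset: what is moved stays moved. The work goes in short steps, Python scripts to look and compute and a shell command to move; the robot and the scene stay as the last step left them, time stands still between calls to the robot, and variables do not carry over. Pictures are saved under pics/ and viewed, at most 10 in all, crops included, and the job is handed in when it is done.

```bash
ls; mkdir -p pics
python3 - <<'E'
from rig import bot, imaging
import cv2,numpy as np
s=bot.read_state();print({k:np.round(v,3).tolist() for k,v in s.items()})
a=[]
for n in("scene","side"):
    im=imaging.get_image(n);c=imaging.get_calibration(n);cv2.imwrite(f"pics/{n}0.png",im[:,:,::-1]);print(n,np.round(c["mtx"],1).tolist(),np.round(c["xyz"],3),np.round(c["rotation"],3).tolist())
E
```

```text
pics
{'t': 0.0, 'q': [-1.173, 0.418, -0.01, 1.614, 0.005, 1.111, -0.053], 'qd': [0.0, 0.001, -0.0, 0.001, -0.0, -0.002, 0.0], 'joint_torque': [0.002, -86.443, 0.68, -43.487, 0.019, 0.008, 0.0], 'eef_pos': [0.266, 0.565, 0.231], 'ee_rot': [[-0.905, 0.426, -0.0], [0.426, 0.905, -0.001], [-0.0, -0.001, -1.0]], 'force': [-0.006, -0.028, 0.447], 'moment': [-0.016, 0.015, 0.049], 'finger_force': 0.0, 'finger_gap': 0.085}
scene [[489.0, 0.0, 279.2], [0.0, 489.0, 211.3], [0.0, 0.0, 1.0]] [ 0.911 -0.432  0.966] [[0.869, 0.417, -0.266], [0.495, -0.739, 0.457], [-0.006, -0.529, -0.849]]
side [[418.0, 0.0, 283.3], [0.0, 418.0, 202.2], [0.0, 0.0, 1.0]] [ 0.42  -0.62   0.737] [[0.962, -0.192, 0.197], [-0.275, -0.65, 0.708], [-0.008, -0.735, -0.678]]
```

View pics/scene0.png

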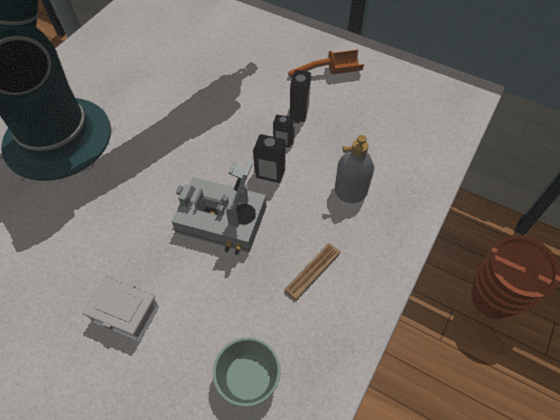

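View pics/side0.png

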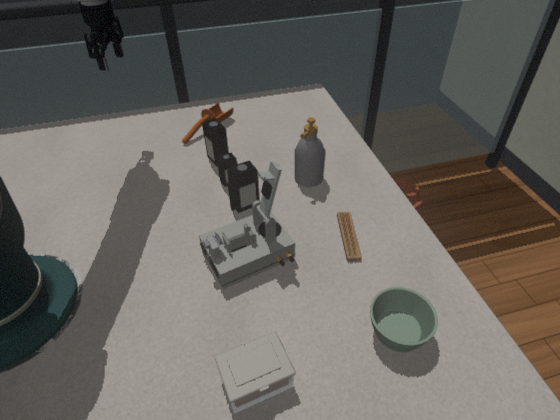

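Candidates for the cartridge: the large one at scene (269,158), the small one at (283,131), and the tall one at (299,96). By the description, I choose the smallest, at (283,131), which is side (227,168). The doser is at scene (220,212). Next I'll take a close crop of both views.

Run:
```python
import cv2,numpy as np
def crop(n,x0,x1,y0,y1,k):
    im=cv2.imread(f"pics/{n}0.png")[y0:y1,x0:x1]
    im=cv2.resize(im,None,fx=k,fy=k,interpolation=cv2.INTER_CUBIC)
    im=np.clip(255*(im/255.)**.6,0,255).astype('uint8')
    for x in range(-(-x0//20)*20,x1,20):
        cv2.line(im,((x-x0)*k,0),((x-x0)*k,8),(0,0,255),1);cv2.putText(im,str(x),((x-x0)*k,18),0,.35,(0,0,255))
    for y in range(-(-y0//20)*20,y1,20):
        cv2.line(im,(0,(y-y0)*k),(8,(y-y0)*k),(0,0,255),1);cv2.putText(im,str(y),(9,(y-y0)*k+4),0,.35,(0,0,255))
    return im
a=crop("scene",168,313,65,255,3);b=crop("side",190,305,105,295,3)
cv2.imwrite("pics/c1.png",np.hstack([a,b]))
```

```text
(no output)
```

View pics/c1.png

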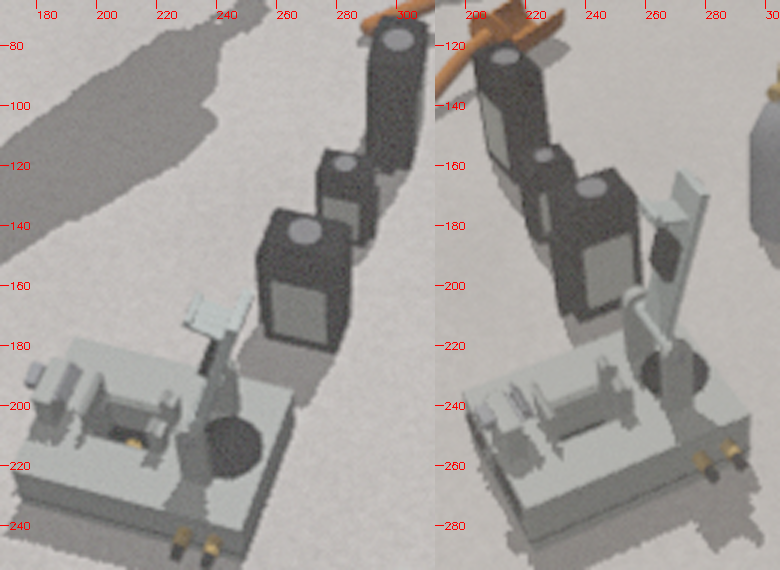

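The crop confirms it. The small cartridge has its cap at scene (283,119) and side (226,157), and it stands between two larger ones. The doser's top corners are at scene (191,178), (173,222), (249,241) and (266,195), and the clamp stands upright. Now I'll compute positions.

```bash
cat > h.py <<'E'
from rig import bot, imaging
import cv2,numpy as np
def ray(c,uv):
    d=c["rotation"]@np.linalg.solve(c["mtx"],[uv[0],uv[1],1.]);return np.array(c["xyz"]),d/np.linalg.norm(d)
def onz(c,uv,z):
    p,d=ray(c,uv);return p+d*(z-p[2])/d[2]
def tri(obs):
    A=0;b=0;R=[ray(c,u) for c,u in obs]
    for p,d in R:
        M=np.eye(3)-np.outer(d,d);A=A+M;b=b+M@p
    X=np.linalg.solve(A,b);return X,max(np.linalg.norm((np.eye(3)-np.outer(d,d))@(X-p)) for p,d in R)
def proj(c,X):
    v=np.array(c["rotation"]).T@(np.asarray(X)-c["xyz"]);v=c["mtx"]@v;return v[:2]/v[2]
def wcam(): 
    c=imaging.get_calibration("wrist");return c
E
python3 - <<'E'
from h import *
np.set_printoptions(precision=4,suppress=True)
S=imaging.get_calibration("scene");D=imaging.get_calibration("side");W=imaging.get_calibration("wrist")
f=lambda x,y:(168+x/3,65+y/3); g=lambda x,y:(190+(x-435)/3,105+y/3)
for n,a,b in [("smallcap",(345,163),(543,155)),("bigcap",(305,231),(592,187)),("tallcap",(398,39),(505,56)),
 ("valve",(135,441),None),("hingeside_cornerL",(295,390),(750,412)),("cornernear r",(243,528),(540,545-30)),("frontL",(70,340),(466,392)),("front near",(15,470),None)]:
    if b: print(n,tri([(S,f(*a)),(D,g(*b))]))
    print("   z.055",onz(S,f(*a),.055),"z.084",onz(S,f(*a),.084), onz(S,f(*a),.0235))
# small cartridge label lower-left bottom etc
for n,p in [("R near bottom",(373,245)),("L top near",(317,190)),("Rtop near",(362,200)),("R top far",(375,155)),("L top far",(327,150))]: print(n,onz(S,f(*p),.084))
st=bot.read_state();R=np.array(st["ee_rot"])
print("wristcam in tool",R.T@(np.array(W["xyz"])-st["eef_pos"]),R.T@np.array(W["rotation"]),W["mtx"])
E
```

```text
smallcap (array([0.5136, 0.2744, 0.0838]), np.float64(7.866322698241274e-05))
   z.055 [0.5006 0.2975 0.055 ] z.084 [0.5136 0.2743 0.084 ] [0.4864 0.3228 0.0235]
bigcap (array([0.538 , 0.1707, 0.121 ]), np.float64(0.0005837369991793561))
   z.055 [0.5084 0.2184 0.055 ] z.084 [0.5212 0.1977 0.084 ] [0.4944 0.2409 0.0235]
tallcap (array([0.5018, 0.3836, 0.1208]), np.float64(0.0002158545905458217))
   z.055 [0.4697 0.4474 0.055 ] z.084 [0.4837 0.4194 0.084 ] [0.4544 0.4778 0.0235]
   z.055 [ 0.5    -0.0141  0.055 ] z.084 [ 0.513  -0.0274  0.084 ] [0.4857 0.0003 0.0235]
hingeside_cornerL (array([0.6012, 0.0364, 0.0399]), np.float64(0.05056582917078997))
   z.055 [0.5792 0.0821 0.055 ] z.084 [0.5897 0.0657 0.084 ] [0.5677 0.0999 0.0235]
cornernear r (array([ 0.4742,  0.1301, -0.2662]), np.float64(0.03276046068931415))
   z.055 [ 0.6066 -0.0368  0.055 ] z.084 [ 0.6163 -0.0494  0.084 ] [ 0.596  -0.0232  0.0235]
frontL (array([0.4106, 0.0329, 0.0625]), np.float64(0.0005973974665106018))
   z.055 [0.406  0.0373 0.055 ] z.084 [0.4221 0.0223 0.084 ] [0.3885 0.0535 0.0235]
   z.055 [ 0.4381 -0.0774  0.055 ] z.084 [ 0.4531 -0.0886  0.084 ] [ 0.4217 -0.0651  0.0235]
R near bottom [0.5739 0.2114 0.084 ]
L top near [0.5083 0.2386 0.084 ]
Rtop near [0.5444 0.247  0.084 ]
R top far [0.5305 0.2936 0.084 ]
L top far [0.4941 0.2794 0.084 ]
wristcam in tool [ 0.0778  0.0001 -0.1419] [[-0.0007 -0.9514 -0.3081]
 [ 1.     -0.001   0.0008]
 [-0.0011 -0.3081  0.9514]] [[291.6995   0.     283.215 ]
 [  0.     291.6995 210.204 ]
 [  0.       0.       1.    ]]
```

```bash
python3 -m crank '{"targets":[{"dx":-3.5,"dy":-1.6,"dz":-0.2,"roll":-4,"hand":-0.2},{"dx":-7,"dy":-3.2,"dz":-0.4,"roll":-8,"hand":-0.2},{"dx":-10.5,"dy":-4.8,"dz":-0.6,"roll":-12,"hand":-0.2},{"dx":-14,"dy":-6.4,"dz":-0.8,"roll":-16,"hand":-0.2},{"dx":-17.5,"dy":-8,"dz":-1,"roll":-20,"hand":-0.2},{"dx":-21,"dy":-9.5,"dz":-1.2,"roll":-24,"hand":-0.2},{"dx":-24.5,"dy":-11.1,"dz":-1.4,"roll":-28,"hand":-0.2},{"dx":-28,"dy":-12.7,"dz":-1.6,"roll":-32,"hand":-0.2},{"dx":-31.5,"dy":-14.3,"dz":-1.8,"roll":-36,"hand":-0.2},{"dx":-34,"dy":-15.4,"dz":-2,"roll":-39,"hand":-0.2},{"dx":-34.8,"dy":-15.8,"dz":-2,"roll":-39,"hand":-0.2},{"dx":-34.8,"dy":-15.8,"dz":-2,"roll":-39,"hand":-0.2}]}'
cat > snap.py <<'E'
import sys
from h import *
import pickle
def snap(n,cam="wrist"):
    c=imaging.get_calibration(cam);im=imaging.get_image(cam)[:,:,::-1]
    pickle.dump(c,open(f"pics/{n}.pkl","wb"));cv2.imwrite(f"pics/{n}.png",im);return c,im
def show(n,x0,x1,y0,y1,k,g=.6,st=20):
    im=cv2.imread(f"pics/{n}.png")[y0:y1,x0:x1]
    im=cv2.resize(im,None,fx=k,fy=k,interpolation=cv2.INTER_CUBIC)
    im=np.clip(255*(im/255.)**g,0,255).astype('uint8')
    for x in range(-(-x0//st)*st,x1,st):
        cv2.line(im,(int((x-x0)*k),0),(int((x-x0)*k),8),(0,0,255),1);cv2.putText(im,str(x),(int((x-x0)*k),18),0,.35,(0,0,255))
    for y in range(-(-y0//st)*st,y1,st):
        cv2.line(im,(0,int((y-y0)*k)),(8,int((y-y0)*k)),(0,0,255),1);cv2.putText(im,str(y),(9,int((y-y0)*k)+4),0,.35,(0,0,255))
    return im
E
python3 - <<'E'
from snap import *
c,_=snap("w1");print(proj(c,[.5136,.2744,.084]),proj(c,[.4857,0,.0235]),bot.read_state()["ee_rot"])
cv2.imwrite("pics/w1v.png",show("w1",0,560,0,420,1.4,.5,40))
E
```

```text
t: 1.1
eef_pos: [0.5152, 0.2718, 0.251]
ee_rot: [[-0.972, -0.234, 0.0], [-0.234, 0.972, -0.001], [0.0, -0.001, -1.0]]
force: [0.4, 0.6, -0.1]
finger_gap: 0.0514
finger_force: 0.0
[286.37776352 189.97529326] [ 67.26840739 103.07523221] [[-9.71728367e-01 -2.36101107e-01 -4.99036641e-04]
 [-2.36100945e-01  9.71728466e-01 -3.62907303e-04]
 [ 5.70610926e-04 -2.34824298e-04 -9.99999810e-01]]
```

View pics/w1v.png

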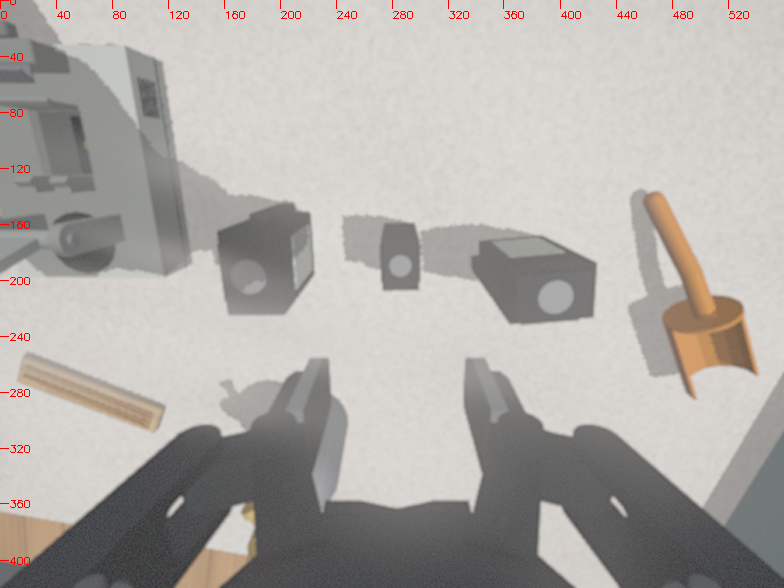

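The wrist view shows the small cartridge at (286,187), almost aligned with the tool. It sits between the big one at (185,195) and the tall one at (385,200). The doser is at upper left. I'll zoom in for its yaw and edges.

Run:
```python
from snap import *
cv2.imwrite("pics/w1c.png",show("w1",255,315,145,220,8,.45,5))
```

```text
(no output)
```

View pics/w1c.png

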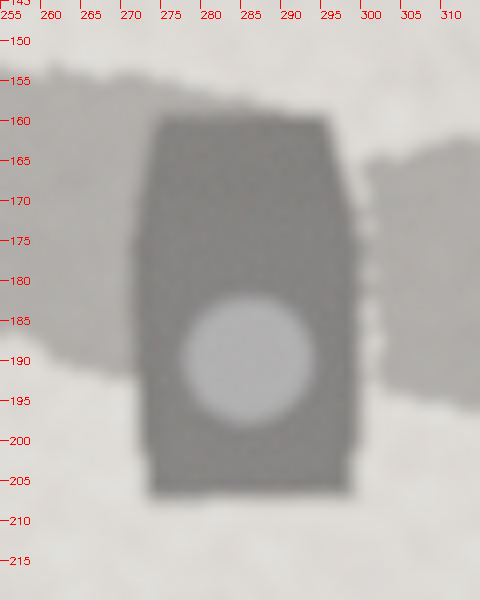

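The close crop shows the cap at (286,190), the far top edge at row 207, and side edges at columns 271.5 and 299.5. Its yaw relative to the tool is about 0.

Run:
```python
from snap import *
np.set_printoptions(precision=4,suppress=True)
c=pickle.load(open("pics/w1.pkl","rb"));st=bot.read_state();R=np.array(st["ee_rot"]);p=np.array(st["eef_pos"]);print(p)
L=lambda uv,z:(R.T@(onz(c,uv,z)-p))*100
for uv,z in [((286,189.7),.084),((273.3,206.8),.084),((298.8,206.8),.084),((271.7,185),.084),((299.3,185),.084),((274.5,159.8),0),((295,159.5),0)]: print(uv,z,L(uv,z),onz(c,uv,z))
S=imaging.get_calibration("scene")
print(tri([(S,(283,119.3)),(imaging.get_calibration("side"),(226,156.7)),(c,(286,189.7))]))
```

```text
[0.5139 0.2738 0.2509]
(286, 189.7) 0.084 [ 0.0357  0.0319 16.6949] [0.5134 0.2739 0.084 ]
(273.3, 206.8) 0.084 [-1.91   -1.3762 16.6941] [0.5356 0.2648 0.084 ]
(298.8, 206.8) 0.084 [-1.9178  1.4522 16.6935] [0.529  0.2923 0.084 ]
(271.7, 185) 0.084 [ 0.5631 -1.5169 16.6956] [0.5119 0.2576 0.084 ]
(299.3, 185) 0.084 [ 0.5549  1.4722 16.6949] [0.505  0.2867 0.084 ]
(274.5, 159.8) 0 [ 2.0689 -1.4307 25.0964] [0.497  0.2549 0.    ]
(295, 159.5) 0 [ 2.1015  1.3179 25.0958] [0.4902 0.2815 0.    ]
(array([0.5136, 0.2741, 0.084 ]), np.float64(0.0002890828735799025))
```

```bash
python3 -m crank '{"targets":[{"dx":0.1,"dy":0,"dz":3,"roll":0,"hand":-0.2},{"dx":0.1,"dy":0,"dz":6.5,"roll":0,"hand":-0.2},{"dx":0.1,"dy":0,"dz":10,"roll":0,"hand":-0.2},{"dx":0.1,"dy":0,"dz":13.5,"roll":0,"hand":-0.2},{"dx":0.1,"dy":0,"dz":17,"roll":0,"hand":-0.2},{"dx":0.1,"dy":0,"dz":19.5,"roll":0,"hand":-0.2},{"dx":0.1,"dy":0,"dz":20.9,"roll":0,"hand":-0.2},{"dx":0.1,"dy":0,"dz":20.9,"roll":0,"hand":-0.2},{"dx":0.1,"dy":0,"dz":20.9,"roll":0,"hand":0.2},{"dx":0.1,"dy":0,"dz":20.9,"roll":0,"hand":1},{"dx":0.1,"dy":0,"dz":20.9,"roll":0,"hand":1},{"dx":0.1,"dy":0,"dz":20.9,"roll":0,"hand":1}]}'
```

```text
t: 2.15
eef_pos: [0.5131, 0.2747, 0.0435]
ee_rot: [[-0.971, -0.239, 0.001], [-0.239, 0.971, 0.001], [-0.002, 0.001, -1.0]]
force: [-0.7, -0.4, -1.1]
finger_gap: 0.0292
finger_force: 60.9
```

```bash
python3 -m crank '{"targets":[{"dx":0,"dy":0,"dz":-1,"roll":0,"hand":1},{"dx":0,"dy":0,"dz":-4,"roll":0,"hand":1},{"dx":0,"dy":0,"dz":-8,"roll":0,"hand":1},{"dx":0,"dy":0,"dz":-12,"roll":0,"hand":1},{"dx":1,"dy":-2,"dz":-15.5,"roll":0,"hand":1},{"dx":2.7,"dy":-5,"dz":-17,"roll":0,"hand":1},{"dx":4.5,"dy":-8,"dz":-17,"roll":0,"hand":1},{"dx":6.2,"dy":-11,"dz":-17,"roll":0,"hand":1},{"dx":8,"dy":-14,"dz":-17,"roll":0,"hand":1},{"dx":9,"dy":-15.5,"dz":-17,"roll":0,"hand":1},{"dx":9.2,"dy":-16,"dz":-17,"roll":0,"hand":1},{"dx":9.2,"dy":-16,"dz":-17,"roll":0,"hand":1}]}'
python3 -m crank '{"targets":[{"dx":0,"dy":0,"dz":0,"roll":0,"hand":1},{"dx":0,"dy":0,"dz":0,"roll":0,"hand":1}]}'
python3 - <<'E'
from snap import *
c,_=snap("w2");snap("s2","scene");snap("d2","side");print(proj(c,[.4857,0,.0235]))
cv2.imwrite("pics/w2v.png",show("w2",0,560,0,420,1.4,.55,20))
E
```

```text
t: 3.15
eef_pos: [0.4616, 0.0957, 0.2135]
ee_rot: [[-0.972, -0.237, 0.001], [-0.237, 0.972, 0.0], [-0.002, 0.0, -1.0]]
force: [0.5, 1.4, -1.1]
finger_gap: 0.0294
finger_force: 61.2
t: 3.32
eef_pos: [0.4619, 0.098, 0.2126]
ee_rot: [[-0.971, -0.24, 0.0], [-0.24, 0.971, 0.0], [-0.001, 0.0, -1.0]]
force: [0.1, -0.2, -1.1]
finger_gap: 0.0292
finger_force: 61.2
[196.64225924 185.80114057]
```

View pics/w2v.png

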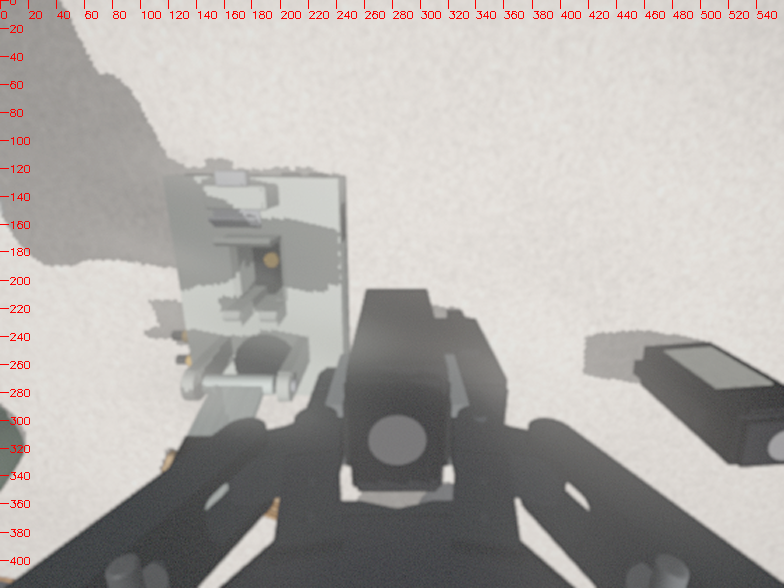

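The wrist view shows the doser with the valve at (193,185), the cradle walls around it, the hinge pin at about (170,275) and the clamp leaning away. I'll zoom in alongside the scene view.

Run:
```python
from snap import *
cv2.imwrite("pics/c2.png",np.hstack([show("w2",135,215,120,240,5,.55,10),show("s2",180,260,145,265,5,.55,10)]))
```

```text
(no output)
```

View pics/c2.png

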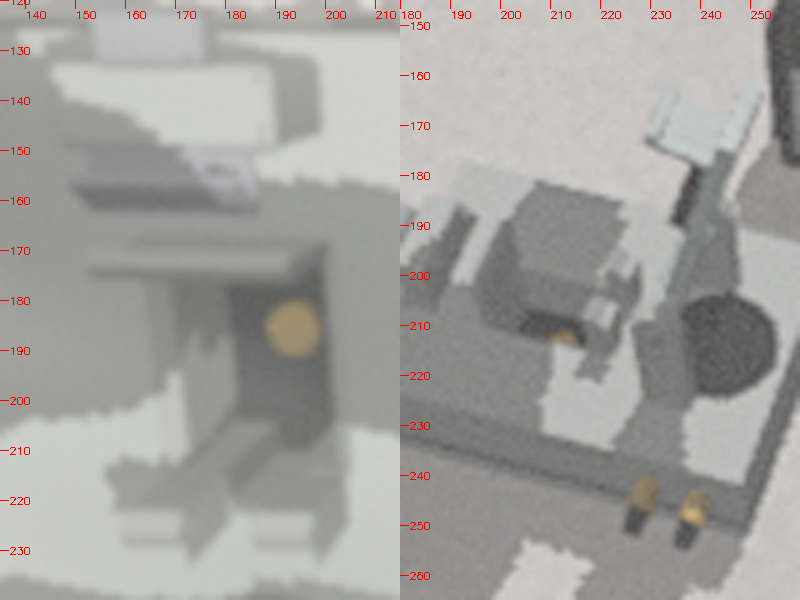

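Left crop (wrist): the valve disc is at (193.6,185.8). The rear wall tops are at columns 159–171.4 and 185–198, rows 222.4–229.4, with the groove between them at 178.3. The front wall top runs (152–194, 170–174.5). Next I'll convert these into tool axes.

Run:
```python
from snap import *
np.set_printoptions(precision=4,suppress=True)
c=pickle.load(open("pics/w2.pkl","rb"));S=pickle.load(open("pics/s2.pkl","rb"))
st=bot.read_state();R=np.array(st["ee_rot"]);p=np.array(st["eef_pos"]);print(p,np.arctan2(-R[1,0],-R[0,0]))
pr=lambda n,uv,z:print(n,onz(c,uv,z),R.T@(onz(c,uv,z)-p)*100)
pr("valve",(193.6,185.8),.0235)
print("valve tri",tri([(c,(193.6,185.8)),(S,(212.8,212.3))]))
for n,uv in [("RL o",(159,222.4)),("RL i",(171.4,222.4)),("RR i",(185,222.4)),("RR o",(198,222.4)),("RL far",(159,229.4)),("RR far",(198,229.4)),("F lo",(152.5,174.5)),("F ro",(193.6,174.5)),("F lo2",(152.5,170)),("F ro2",(195,168.5))]: pr(n,uv,.085)
for n,uv in [("housing FR",(240,125.5)),("hous FL",(118,125)),("HR",(248,274))]: pr(n,uv,.055)
for n,uv in [("floor corner br",(199,209)),("floor corner tr",(199,174))]: pr(n,uv,.015);pr(n,uv,.055)
pr("pin L",(130,277),.111);pr("pin R",(211,277),.111)
```

```text
[0.4616 0.0977 0.2122] 0.242199019781488
valve [ 0.4865 -0.0034  0.0235] [  0.0009 -10.4115  18.872 ]
valve tri (array([ 0.4864, -0.0023,  0.0259]), np.float64(0.0007936213910125128))
RL o [ 0.5127 -0.0158  0.085 ] [ -2.237  -12.2422  12.7215]
RL i [ 0.5098 -0.004   0.085 ] [ -2.2383 -11.0225  12.7214]
RR i [0.5066 0.009  0.085 ] [-2.2399 -9.6845 12.7214]
RR o [0.5035 0.0214 0.085 ] [-2.2413 -8.4053 12.7213]
RL far [ 0.5201 -0.015   0.085 ] [ -2.9772 -12.3402  12.7213]
RR far [0.5109 0.0226 0.085 ] [-2.9817 -8.4727 12.7211]
F lo [ 0.4663 -0.027   0.085 ] [  2.5308 -12.2182  12.7228]
F ro [0.4572 0.0102 0.085 ] [ 2.5273 -8.3823 12.7227]
F lo2 [ 0.4621 -0.0275  0.085 ] [  2.9536 -12.1593  12.7229]
F ro2 [0.4513 0.0107 0.085 ] [ 3.0902 -8.1986 12.7228]
housing FR [0.4056 0.0398 0.055 ] [ 6.8247 -4.2687 15.7237]
hous FL [ 0.4338 -0.0769  0.055 ] [  6.8803 -16.2838  15.7242]
HR [0.5662 0.0812 0.055 ] [-9.7556 -4.1095 15.7191]
floor corner br [0.5164 0.0051 0.015 ] [ -3.1007 -10.2957  19.7212]
floor corner br [0.501  0.0138 0.055 ] [-1.8182 -9.0881 15.7215]
floor corner tr [ 0.4735 -0.0015  0.015 ] [ 1.2207 -9.9072 19.7223]
floor corner tr [0.4632 0.008  0.055 ] [ 1.994  -8.7454 15.7225]
pin L [ 0.5623 -0.0272  0.111 ] [ -6.7817 -14.5414  10.1203]
pin R [0.544  0.0473 0.111 ] [-6.7927 -6.8689 10.12  ]
```

Run:
```python
from snap import *
np.set_printoptions(precision=4,suppress=True)
c=pickle.load(open("pics/w2.pkl","rb"))
st=bot.read_state();R=np.array(st["ee_rot"]);p=np.array(st["eef_pos"])
pr=lambda n,uv,z:print(n,R.T@(onz(c,uv,z)-p)*100)
pr("cap",(283.6,314.3),p[2]-.0435+.084)
pr("base L",(260.7,207),p[2]-.0435);pr("base R",(305.7,207),p[2]-.0435)
pr("far top L",(251.5,350),p[2]-.0435+.084);pr("far top R",(317,350),p[2]-.0435+.084)
```

```text
cap [-0.0709 -0.0221 -4.05  ]
base L [ 1.9637 -1.5275  4.3506]
base R [1.9606 1.4752 4.3505]
far top L [-1.9138 -1.4172 -4.0505]
far top R [-1.9192  1.4292 -4.0506]
```

```bash
python3 -m crank '{"targets":[{"dx":0,"dy":-1.5,"dz":0,"roll":0,"hand":1},{"dx":0,"dy":-4.5,"dz":0,"roll":0,"hand":1},{"dx":0,"dy":-7.5,"dz":0,"roll":0,"hand":1},{"dx":0,"dy":-9.6,"dz":0,"roll":0,"hand":1},{"dx":0,"dy":-10.3,"dz":1,"roll":0,"hand":1},{"dx":0,"dy":-10.3,"dz":3,"roll":0,"hand":1},{"dx":0,"dy":-10.3,"dz":5,"roll":0,"hand":1},{"dx":0,"dy":-10.3,"dz":6.2,"roll":0,"hand":1},{"dx":0,"dy":-10.3,"dz":6.6,"roll":0,"hand":1},{"dx":0,"dy":-10.3,"dz":6.6,"roll":0,"hand":1},{"dx":0,"dy":-10.3,"dz":6.6,"roll":0,"hand":1}]}'
python3 - <<'E'
from snap import *
snap("w3");snap("s3","scene");snap("d3","side")
cv2.imwrite("pics/c3.png",np.hstack([show("s3",165,265,130,260,4.,.5,20),show("d3",190,290,165,295,4.,.5,20)]))
E
```

```text
t: 4.38
eef_pos: [0.4864, -0.0028, 0.1466]
ee_rot: [[-0.971, -0.239, 0.0], [-0.239, 0.971, -0.0], [-0.0, -0.0, -1.0]]
force: [0.1, -0.2, -0.5]
finger_gap: 0.0294
finger_force: 61.2
```

View pics/c3.png

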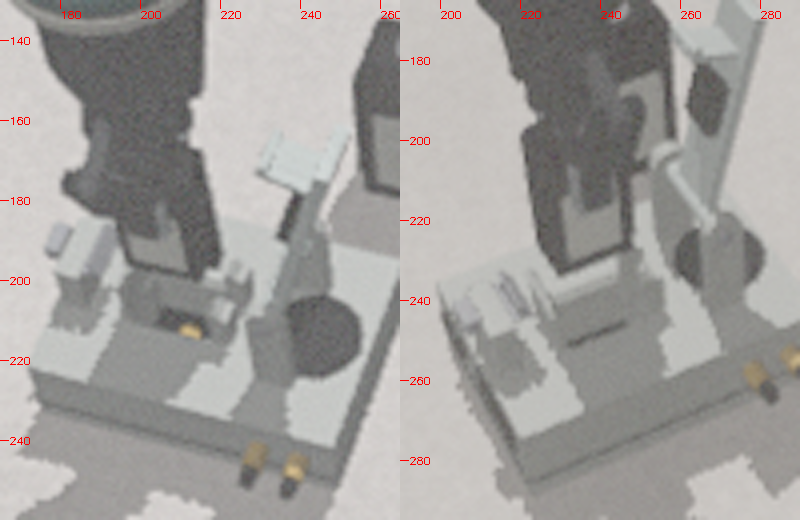

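The cartridge hangs over the cradle mouth in both views (scene (207,195), side (237,232)), and the clamp stands clear behind it. I'll lower gently.

```bash
python3 -m crank '{"targets":[{"dx":0,"dy":0,"dz":0.5,"roll":0,"hand":1},{"dx":0,"dy":0,"dz":1.0,"roll":0,"hand":1},{"dx":0,"dy":0,"dz":1.5,"roll":0,"hand":1},{"dx":0,"dy":0,"dz":1.8,"roll":0,"hand":1},{"dx":0,"dy":0,"dz":2.1,"roll":0,"hand":1},{"dx":0,"dy":0,"dz":2.4,"roll":0,"hand":1},{"dx":0,"dy":0,"dz":2.6,"roll":0,"hand":1},{"dx":0,"dy":0,"dz":2.6,"roll":0,"hand":1}]}'
```

```text
t: 5.2
eef_pos: [0.486, -0.0032, 0.1199]
ee_rot: [[-0.971, -0.239, -0.001], [-0.239, 0.971, -0.0], [0.001, -0.0, -1.0]]
force: [-0.9, -0.5, -1.4]
finger_gap: 0.0293
finger_force: 61.2
```

```bash
python3 -m crank '{"targets":[{"dx":0,"dy":0,"dz":0.2,"roll":0,"hand":1},{"dx":0,"dy":0,"dz":0.4,"roll":0,"hand":1},{"dx":0,"dy":0,"dz":0.4,"roll":0,"hand":1}]}'
```

```text
t: 5.45
eef_pos: [0.486, -0.0032, 0.116]
ee_rot: [[-0.971, -0.239, -0.0], [-0.239, 0.971, -0.0], [0.0, -0.0, -1.0]]
force: [-0.3, 0.3, -1.8]
finger_gap: 0.0295
finger_force: 61.2
```

```bash
python3 -m crank '{"targets":[{"dx":0,"dy":0,"dz":0.3,"roll":0,"hand":1},{"dx":0,"dy":0,"dz":0.6,"roll":0,"hand":1},{"dx":0,"dy":0,"dz":0.9,"roll":0,"hand":1},{"dx":0,"dy":0,"dz":1.2,"roll":0,"hand":1},{"dx":0,"dy":0,"dz":1.5,"roll":0,"hand":1},{"dx":0,"dy":0,"dz":1.5,"roll":0,"hand":1}]}'
```

```text
t: 5.95
eef_pos: [0.4858, -0.0032, 0.1007]
ee_rot: [[-0.971, -0.239, -0.001], [-0.239, 0.971, -0.0], [0.001, 0.0, -1.0]]
force: [0.3, 0.3, -0.8]
finger_gap: 0.0293
finger_force: 61.2
```

```bash
python3 -m crank '{"targets":[{"dx":0,"dy":0,"dz":0.2,"roll":0,"hand":1},{"dx":0,"dy":0,"dz":0.4,"roll":0,"hand":1},{"dx":0,"dy":0,"dz":0.6,"roll":0,"hand":1},{"dx":0,"dy":0,"dz":0.8,"roll":0,"hand":1},{"dx":0,"dy":0,"dz":0.8,"roll":0,"hand":1}]}'
```

```text
t: 6.37
eef_pos: [0.4859, -0.0033, 0.0929]
ee_rot: [[-0.971, -0.239, -0.0], [-0.239, 0.971, -0.0], [0.001, -0.0, -1.0]]
force: [-0.1, 0.0, -1.2]
finger_gap: 0.0295
finger_force: 61.2
```

```bash
python3 -m crank '{"targets":[{"dx":0,"dy":0,"dz":0.3,"roll":0,"hand":1},{"dx":0,"dy":0,"dz":0.6,"roll":0,"hand":1},{"dx":0,"dy":0,"dz":0.9,"roll":0,"hand":1},{"dx":0,"dy":0,"dz":1.2,"roll":0,"hand":1},{"dx":0,"dy":0,"dz":1.5,"roll":0,"hand":1},{"dx":0,"dy":0,"dz":1.8,"roll":0,"hand":1},{"dx":0,"dy":0,"dz":2.1,"roll":0,"hand":1},{"dx":0,"dy":0,"dz":2.3,"roll":0,"hand":1},{"dx":0,"dy":0,"dz":2.3,"roll":0,"hand":1}]}'
```

```text
t: 7.12
eef_pos: [0.4859, -0.0033, 0.0699]
ee_rot: [[-0.971, -0.239, -0.001], [-0.239, 0.971, -0.0], [0.001, 0.0, -1.0]]
force: [0.3, 0.1, -2.0]
finger_gap: 0.0292
finger_force: 61.2
```

```bash
python3 -m crank '{"targets":[{"dx":0,"dy":0,"dz":0.1,"roll":0,"hand":1},{"dx":0,"dy":0,"dz":0.2,"roll":0,"hand":1},{"dx":0,"dy":0,"dz":0.2,"roll":0,"hand":1}]}'
```

```text
t: 7.37
eef_pos: [0.4861, -0.0032, 0.0682]
ee_rot: [[-0.971, -0.239, 0.0], [-0.239, 0.971, -0.0], [-0.0, -0.0, -1.0]]
force: [-0.8, -0.2, -1.4]
finger_gap: 0.0294
finger_force: 61.2
```

```bash
python3 -m crank '{"targets":[{"dx":0,"dy":0,"dz":0.1,"roll":0,"hand":1},{"dx":0,"dy":0,"dz":0.1,"roll":0,"hand":1}]}'
```

```text
t: 7.53
eef_pos: [0.4861, -0.0032, 0.0672]
ee_rot: [[-0.971, -0.239, -0.0], [-0.239, 0.971, -0.0], [0.0, -0.0, -1.0]]
force: [0.4, -0.1, -1.2]
finger_gap: 0.0294
finger_force: 61.2
```

```bash
python3 -m crank '{"targets":[{"dx":0,"dy":0,"dz":0.1,"roll":0,"hand":1},{"dx":0,"dy":0,"dz":0.1,"roll":0,"hand":1}]}'
```

```text
t: 7.7
eef_pos: [0.4863, -0.0032, 0.0664]
ee_rot: [[-0.971, -0.239, 0.0], [-0.239, 0.971, -0.0], [-0.0, -0.0, -1.0]]
force: [-1.2, -0.8, 5.6]
finger_gap: 0.0295
finger_force: 61.9
```

The cartridge stands on the valve at about 7 N. I'll release it and rise.

```bash
python3 -m crank '{"targets":[{"dx":0,"dy":0,"dz":0,"roll":0,"hand":0.1},{"dx":0,"dy":0,"dz":0,"roll":0,"hand":-0.2},{"dx":0,"dy":0,"dz":0,"roll":0,"hand":-0.2},{"dx":0,"dy":0,"dz":0,"roll":0,"hand":-0.2},{"dx":0,"dy":0,"dz":-1,"roll":0,"hand":-0.2},{"dx":0,"dy":0,"dz":-3,"roll":0,"hand":-0.2},{"dx":0,"dy":0,"dz":-6.5,"roll":0,"hand":-0.2},{"dx":0,"dy":0,"dz":-10.5,"roll":0,"hand":-0.2},{"dx":0,"dy":0,"dz":-14.5,"roll":0,"hand":0.3},{"dx":0,"dy":0,"dz":-18.5,"roll":0,"hand":1},{"dx":0,"dy":0,"dz":-22,"roll":0,"hand":1},{"dx":0,"dy":0,"dz":-23.5,"roll":0,"hand":1}]}'
python3 -m crank '{"targets":[{"dx":4,"dy":6,"dz":0,"roll":0,"hand":1},{"dx":4,"dy":10,"dz":0,"roll":0,"hand":1},{"dx":4,"dy":10,"dz":0,"roll":0,"hand":1},{"dx":4,"dy":10,"dz":0,"roll":0,"hand":1}]}'
python3 - <<'E'
from snap import *
np.set_printoptions(precision=4,suppress=True)
snap("w4");snap("s4","scene");snap("d4","side")
cv2.imwrite("pics/c4.png",np.hstack([show("s4",170,270,140,260,4.,.5,10),show("d4",195,295,150,270,4.,.5,10)]))
E
```

```text
t: 8.7
eef_pos: [0.487, -0.0034, 0.3069]
ee_rot: [[-0.971, -0.238, 0.006], [-0.238, 0.971, 0.001], [-0.006, -0.001, -1.0]]
force: [-0.5, 1.2, -0.4]
finger_gap: 0.0033
finger_force: 0.0
t: 9.03
eef_pos: [0.4211, 0.0884, 0.3023]
ee_rot: [[-0.97, -0.244, 0.001], [-0.244, 0.97, 0.001], [-0.001, 0.001, -1.0]]
force: [-0.1, 0.8, -0.0]
finger_gap: -0.0
finger_force: 0.0
```

View pics/c4.png

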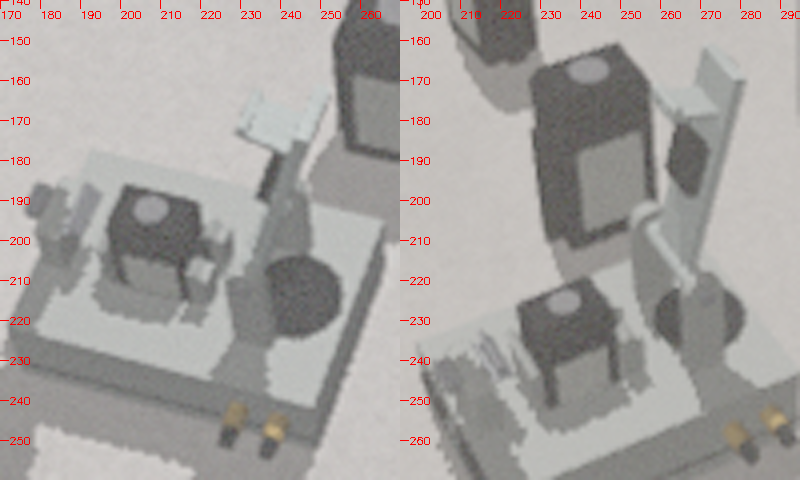

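Both views show the cartridge upright in the cradle, cap at scene (207,192) and side (234,225). The clamp tip corners are at scene (251.5,163.5) and (241.3,177.5), and side (272.5,161.8) and (281.3,170).

Run:
```python
from snap import *
np.set_printoptions(precision=4,suppress=True)
S=pickle.load(open("pics/s4.pkl","rb"));D=pickle.load(open("pics/d4.pkl","rb"))
st=bot.read_state();R=np.array(st["ee_rot"]);p=np.array(st["eef_pos"]);print(p,np.round(st["q"],2))
C=np.array([.4862,-.0032,0]);X=np.array([.971,.239,0])/np.hypot(.971,.239);Y=np.array([-X[1],X[0],0])
for n,a,b in [("cap",(207.5,192),(233.8,225)),("far",(251.5,163.5),(272.5,161.8)),("near",(241.3,177.5),(281.3,170))]:
    P,e=tri([(S,a),(D,b)]);d=P-C;print(n,P,e,"doser-cradle",d@X,d@Y)
# tool offsets to cradle centre
d=C-p;print("cradle in tool",R.T@d*100)
```

```text
[0.4235 0.0839 0.3019] [-0.36 -0.01  0.1   1.98  0.    1.17  1.54]
cap [ 0.4839 -0.0004  0.1058] 0.0011011507099133915 doser-cradle -0.0015327459280868837 0.0032824070311253143
far [0.5802 0.0342 0.2265] 0.000650568415142611 doser-cradle 0.10021579497579845 0.013820882497113236
near [ 0.5861 -0.0101  0.238 ] 0.000336889395782499 doser-cradle 0.0953304076174882 -0.03053068671383015
cradle in tool [-3.9869 -9.9482 30.1986]
```

The clamp is at about 1.8 rad. I'll move behind it with the fingers shut.

```bash
python3 -m crank '{"targets":[{"dx":-2,"dy":-1.5,"dz":0,"roll":0,"hand":1},{"dx":-5.5,"dy":-3.5,"dz":0,"roll":0,"hand":1},{"dx":-9,"dy":-5.5,"dz":0,"roll":0,"hand":1},{"dx":-12.5,"dy":-7.5,"dz":0,"roll":0,"hand":1},{"dx":-15.5,"dy":-9.3,"dz":0,"roll":0,"hand":1},{"dx":-17,"dy":-9.95,"dz":0,"roll":0,"hand":1},{"dx":-17,"dy":-9.95,"dz":0,"roll":0,"hand":1},{"dx":-17,"dy":-9.95,"dz":2,"roll":0,"hand":1},{"dx":-17,"dy":-9.95,"dz":5,"roll":0,"hand":1},{"dx":-17,"dy":-9.95,"dz":7.8,"roll":0,"hand":1},{"dx":-17,"dy":-9.95,"dz":8.7,"roll":0,"hand":1},{"dx":-17,"dy":-9.95,"dz":8.7,"roll":0,"hand":1}]}'
cat > rel.py <<'E'
from h import *
st=bot.read_state();p=np.array(st["eef_pos"]);R=np.array(st["ee_rot"]);d=np.array([.4862,-.0032,0])-p
X=np.array([.971,.239,0]);print("s,y,z cm",np.round([-d@X*100,d@[.239,-.971,0]*100,p[2]*100],2),"F",np.round(st["force"],1),"t",st["t"])
E
python3 rel.py
```

```text
t: 10.18
eef_pos: [0.6111, 0.0275, 0.2125]
ee_rot: [[-0.971, -0.238, -0.004], [-0.238, 0.971, -0.001], [0.004, 0.0, -1.0]]
force: [-0.7, -0.6, 0.9]
finger_gap: 0.0001
finger_force: 0.0
s,y,z cm [ 1.286e+01 -1.000e-02  2.125e+01] F [-0.7 -0.6  0.9] t 10.1833
```

```bash
python3 -m crank '{"targets":[{"dx":0.8,"dy":0,"dz":0,"roll":0,"hand":1},{"dx":1.6,"dy":0,"dz":0,"roll":0,"hand":1},{"dx":2.4,"dy":0,"dz":0,"roll":0,"hand":1},{"dx":3.2,"dy":0,"dz":0,"roll":0,"hand":1},{"dx":4.0,"dy":0,"dz":0,"roll":0,"hand":1},{"dx":5.0,"dy":0,"dz":0,"roll":0,"hand":1},{"dx":6.0,"dy":0,"dz":-0.1,"roll":0,"hand":1},{"dx":6.9,"dy":0,"dz":-0.2,"roll":0,"hand":1}]}'; python3 rel.py
```

```text
t: 10.85
eef_pos: [0.5441, 0.0115, 0.2164]
ee_rot: [[-0.971, -0.239, -0.0], [-0.239, 0.971, -0.0], [0.0, -0.0, -1.0]]
force: [2.0, -1.0, -0.6]
finger_gap: -0.0
finger_force: 0.5
s,y,z cm [ 5.97  0.05 21.64] F [ 2.  -1.  -0.6] t 10.85
```

```bash
python3 -m crank '{"targets":[{"dx":1,"dy":0,"dz":0.15,"roll":0,"hand":1},{"dx":2,"dy":0,"dz":0.4,"roll":0,"hand":1},{"dx":3,"dy":0,"dz":0.8,"roll":0,"hand":1},{"dx":4,"dy":0,"dz":1.3,"roll":0,"hand":1},{"dx":4.9,"dy":0,"dz":1.95,"roll":0,"hand":1},{"dx":5.75,"dy":0,"dz":2.6,"roll":0,"hand":1},{"dx":6.5,"dy":0,"dz":3.4,"roll":0,"hand":1},{"dx":7.2,"dy":0,"dz":4.2,"roll":0,"hand":1},{"dx":7.65,"dy":0,"dz":4.85,"roll":0,"hand":1},{"dx":8.05,"dy":0,"dz":5.5,"roll":0,"hand":1},{"dx":8.4,"dy":0,"dz":6.25,"roll":0,"hand":1},{"dx":8.4,"dy":0,"dz":6.25,"roll":0,"hand":1}]}'; python3 rel.py
python3 - <<'E'
from snap import *
snap("s5","scene");snap("d5","side")
cv2.imwrite("pics/c5.png",np.hstack([show("s5",165,265,120,260,4.,.5,20),show("d5",190,290,150,290,4.,.5,20)]))
E
```

```text
t: 11.85
eef_pos: [0.4626, -0.0084, 0.1524]
ee_rot: [[-0.971, -0.238, -0.002], [-0.238, 0.971, -0.0], [0.002, 0.0, -1.0]]
force: [-0.1, -0.2, 0.1]
finger_gap: -0.0001
finger_force: 0.0
s,y,z cm [-2.42  0.06 15.24] F [-0.1 -0.2  0.1] t 11.85
```

View pics/c5.png

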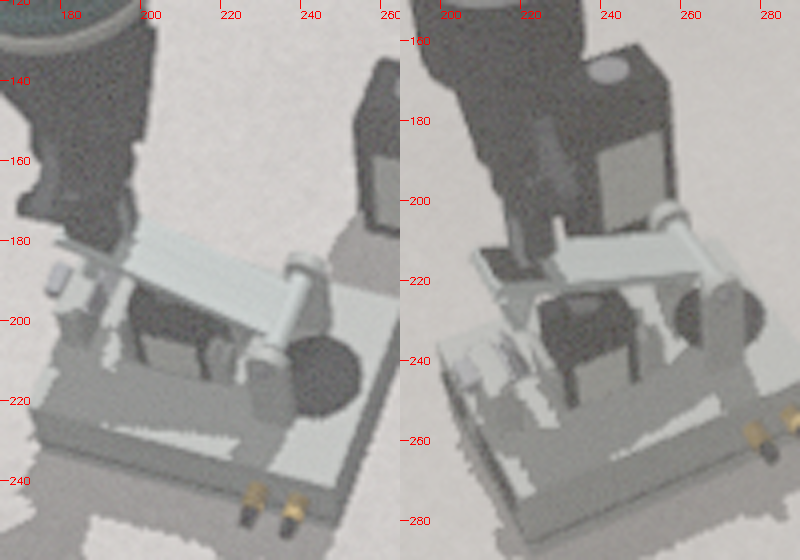

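The clamp has followed the fingers down to about 0.35 rad and the plate lies over the cartridge, tip at side (212,215). I'll continue to the pad contact.

```bash
python3 -m crank '{"targets":[{"dx":0.3,"dy":0,"dz":0.4,"roll":0,"hand":1},{"dx":0.6,"dy":0,"dz":0.8,"roll":0,"hand":1},{"dx":0.9,"dy":0,"dz":1.2,"roll":0,"hand":1},{"dx":1.1,"dy":0,"dz":1.6,"roll":0,"hand":1},{"dx":1.2,"dy":0,"dz":1.8,"roll":0,"hand":1},{"dx":1.2,"dy":0,"dz":1.8,"roll":0,"hand":1}]}'; python3 rel.py
```

```text
t: 12.45
eef_pos: [0.4516, -0.0112, 0.1353]
ee_rot: [[-0.971, -0.238, -0.001], [-0.238, 0.971, -0.0], [0.001, 0.0, -1.0]]
force: [-1.0, -0.5, -0.7]
finger_gap: -0.0
finger_force: 0.0
s,y,z cm [-3.55  0.06 13.53] F [-1.  -0.5 -0.7] t 12.45
```

```bash
python3 -m crank '{"targets":[{"dx":0.1,"dy":0,"dz":0.1,"roll":0,"hand":1},{"dx":0.2,"dy":0,"dz":0.2,"roll":0,"hand":1},{"dx":0.3,"dy":0,"dz":0.3,"roll":0,"hand":1},{"dx":0.3,"dy":0,"dz":0.3,"roll":0,"hand":1}]}'; python3 rel.py
```

```text
t: 12.78
eef_pos: [0.4492, -0.0118, 0.1329]
ee_rot: [[-0.971, -0.239, 0.001], [-0.239, 0.971, -0.0], [-0.001, -0.0, -1.0]]
force: [0.6, -0.1, 2.1]
finger_gap: 0.0
finger_force: 0.5
s,y,z cm [-3.79  0.05 13.29] F [ 0.6 -0.1  2.1] t 12.7833
```

```bash
python3 -m crank '{"targets":[{"dx":0,"dy":0,"dz":0.1,"roll":0,"hand":1},{"dx":0,"dy":0,"dz":0.2,"roll":0,"hand":1},{"dx":0,"dy":0,"dz":0.3,"roll":0,"hand":1},{"dx":0,"dy":0,"dz":0.4,"roll":0,"hand":1},{"dx":0,"dy":0,"dz":0.4,"roll":0,"hand":1}]}'; python3 rel.py
```

```text
t: 13.2
eef_pos: [0.4488, -0.0119, 0.1287]
ee_rot: [[-0.971, -0.239, -0.001], [-0.239, 0.971, -0.0], [0.001, 0.0, -1.0]]
force: [-2.8, -1.0, 5.9]
finger_gap: -0.0001
finger_force: 2.7
s,y,z cm [-3.84  0.05 12.87] F [-2.8 -1.   5.9] t 13.2
```

```bash
python3 -m crank '{"targets":[{"dx":0,"dy":0,"dz":0.1,"roll":0,"hand":1},{"dx":0,"dy":0,"dz":0.2,"roll":0,"hand":1},{"dx":0,"dy":0,"dz":0.3,"roll":0,"hand":1},{"dx":0,"dy":0,"dz":0.3,"roll":0,"hand":1}]}'; python3 rel.py
```

```text
t: 13.53
eef_pos: [0.4485, -0.012, 0.1257]
ee_rot: [[-0.971, -0.238, -0.001], [-0.238, 0.971, -0.0], [0.001, 0.0, -1.0]]
force: [-3.7, -0.9, 7.5]
finger_gap: -0.0001
finger_force: 3.5
s,y,z cm [-3.87  0.05 12.57] F [-3.7 -0.9  7.5] t 13.5333
```

```bash
python3 -m crank '{"targets":[{"dx":0,"dy":0,"dz":0.1,"roll":0,"hand":1},{"dx":0,"dy":0,"dz":0.2,"roll":0,"hand":1},{"dx":0,"dy":0,"dz":0.2,"roll":0,"hand":1}]}'; python3 rel.py
```

```text
t: 13.78
eef_pos: [0.4485, -0.012, 0.1237]
ee_rot: [[-0.971, -0.238, -0.001], [-0.238, 0.971, -0.0], [0.001, 0.0, -1.0]]
force: [-4.0, -0.5, 8.2]
finger_gap: -0.0002
finger_force: 4.0
s,y,z cm [-3.87  0.05 12.37] F [-4.  -0.5  8.2] t 13.7833
```

```bash
python3 -m crank '{"targets":[{"dx":0,"dy":0,"dz":0.1,"roll":0,"hand":1},{"dx":0,"dy":0,"dz":0.2,"roll":0,"hand":1},{"dx":0,"dy":0,"dz":0.2,"roll":0,"hand":1}]}'; python3 rel.py
```

```text
t: 14.03
eef_pos: [0.4483, -0.012, 0.1216]
ee_rot: [[-0.971, -0.238, -0.002], [-0.238, 0.971, -0.0], [0.002, 0.0, -1.0]]
force: [-5.0, -0.4, 9.0]
finger_gap: 0.0001
finger_force: 4.1
s,y,z cm [-3.89  0.05 12.16] F [-5.  -0.4  9. ] t 14.0333
```

```bash
python3 -m crank '{"targets":[{"dx":0,"dy":0,"dz":0.1,"roll":0,"hand":1},{"dx":0,"dy":0,"dz":0.2,"roll":0,"hand":1},{"dx":0,"dy":0,"dz":0.2,"roll":0,"hand":1}]}'; python3 rel.py
```

```text
t: 14.28
eef_pos: [0.4486, -0.012, 0.1196]
ee_rot: [[-0.971, -0.238, -0.001], [-0.238, 0.971, -0.0], [0.001, 0.0, -1.0]]
force: [-2.8, -0.9, 4.7]
finger_gap: -0.0004
finger_force: 2.4
s,y,z cm [-3.86  0.05 11.96] F [-2.8 -0.9  4.7] t 14.2833
```

```bash
python3 -m crank '{"targets":[{"dx":0,"dy":0,"dz":0.1,"roll":0,"hand":1},{"dx":0,"dy":0,"dz":0.2,"roll":0,"hand":1},{"dx":0,"dy":0,"dz":0.2,"roll":0,"hand":1}]}'; python3 rel.py
```

```text
t: 14.53
eef_pos: [0.4486, -0.012, 0.1176]
ee_rot: [[-0.971, -0.238, -0.001], [-0.238, 0.971, -0.0], [0.001, 0.0, -1.0]]
force: [-3.0, -1.4, 4.0]
finger_gap: -0.0002
finger_force: 2.2
s,y,z cm [-3.86  0.05 11.76] F [-3.  -1.4  4. ] t 14.5333
```

```bash
python3 -m crank '{"targets":[{"dx":0,"dy":0,"dz":0.1,"roll":0,"hand":1},{"dx":0,"dy":0,"dz":0.1,"roll":0,"hand":1}]}'; python3 rel.py
```

```text
t: 14.7
eef_pos: [0.4486, -0.012, 0.1166]
ee_rot: [[-0.971, -0.238, -0.001], [-0.238, 0.971, -0.0], [0.001, 0.0, -1.0]]
force: [-4.0, -1.4, 5.9]
finger_gap: 0.0
finger_force: 3.0
s,y,z cm [-3.86  0.05 11.66] F [-4.  -1.4  5.9] t 14.7
```

```bash
python3 -m crank '{"targets":[{"dx":0,"dy":0,"dz":0.05,"roll":0,"hand":1},{"dx":0,"dy":0,"dz":0.1,"roll":0,"hand":1},{"dx":0,"dy":0,"dz":0.1,"roll":0,"hand":1}]}'; python3 rel.py
```

```text
t: 14.95
eef_pos: [0.4486, -0.0119, 0.1157]
ee_rot: [[-0.971, -0.238, -0.001], [-0.238, 0.971, -0.0], [0.001, 0.0, -1.0]]
force: [-2.8, -0.6, 5.1]
finger_gap: -0.0003
finger_force: 2.5
s,y,z cm [-3.86  0.05 11.57] F [-2.8 -0.6  5.1] t 14.95
```

```bash
python3 -m crank '{"targets":[{"dx":0,"dy":0,"dz":0.05,"roll":0,"hand":1},{"dx":0,"dy":0,"dz":0.05,"roll":0,"hand":1}]}'; python3 rel.py
```

```text
t: 15.12
eef_pos: [0.4486, -0.012, 0.1155]
ee_rot: [[-0.971, -0.238, -0.001], [-0.238, 0.971, -0.0], [0.001, 0.0, -1.0]]
force: [-6.5, -1.4, 15.6]
finger_gap: -0.0001
finger_force: 7.8
s,y,z cm [-3.86  0.05 11.55] F [-6.5 -1.4 15.6] t 15.1167
```

The force has risen steeply, so this is the stop. I'll ease up to check whether it is latched.

```bash
python3 -m crank '{"targets":[{"dx":0,"dy":0,"dz":-0.1,"roll":0,"hand":1},{"dx":0,"dy":0,"dz":-0.25,"roll":0,"hand":1},{"dx":0,"dy":0,"dz":-0.25,"roll":0,"hand":1}]}'; python3 rel.py
```

```text
t: 15.37
eef_pos: [0.4492, -0.0118, 0.1179]
ee_rot: [[-0.971, -0.239, 0.0], [-0.239, 0.971, -0.0], [-0.0, -0.0, -1.0]]
force: [0.6, 1.4, 0.4]
finger_gap: -0.0001
finger_force: 0.0
s,y,z cm [-3.8   0.05 11.79] F [0.6 1.4 0.4] t 15.3667
```

The force is zero 2.4 mm above the stop, so the clamp is held; unlatched, it would spring back against the fingers. I'll retreat straight up and hand in.

```bash
python3 -m crank '{"targets":[{"dx":0,"dy":0,"dz":-1,"roll":0,"hand":1},{"dx":0,"dy":0,"dz":-3,"roll":0,"hand":1},{"dx":0,"dy":0,"dz":-6,"roll":0,"hand":1},{"dx":0,"dy":0,"dz":-9,"roll":0,"hand":1},{"dx":0,"dy":0,"dz":-11,"roll":0,"hand":1},{"dx":0,"dy":0,"dz":-12,"roll":0,"hand":1},{"dx":0,"dy":0,"dz":-12,"roll":0,"hand":1}]}'; python3 rel.py
python3 - <<'E'
from snap import *
# check: pale plate vs. predicted outline of the tip at 0.005 and 0.19 rad, side view, column through tip
D,im=snap("d6","side");im=im.astype(float).mean(2);C=np.array([.4862,-.0032,0]);X=np.array([.971,.239,0]);Y=np.array([-.239,.971,0])
for th in(.005,.19):
    P=[C+X*(.065-r*np.cos(th))+Y*0+np.array([0,0,.111+r*np.sin(th)+.004*np.cos(th)]) for r in(.06,.118)]
    q=[proj(D,p) for p in P];print(th,np.round(q,1))
u=int(q[1][0]);v=int(q[1][1]);print(v-12,np.round(im[v-12:v+24,u]).astype(int).tolist())
E
```

```text
t: 15.95
eef_pos: [0.45, -0.0117, 0.2401]
ee_rot: [[-0.971, -0.239, 0.004], [-0.239, 0.971, 0.0], [-0.004, -0.0, -1.0]]
force: [-0.5, -0.2, -0.2]
finger_gap: 0.0001
finger_force: 0.0
s,y,z cm [-3.72  0.04 24.01] F [-0.5 -0.2 -0.2] t 15.95
0.005 [[237.3 222.1]
 [211.4 232.2]]
0.19 [[237.3 218.2]
 [211.1 224.4]]
212 [152, 148, 147, 147, 147, 148, 150, 150, 147, 147, 150, 150, 149, 151, 140, 78, 45, 42, 45, 48, 41, 65, 115, 136, 117, 111, 115, 117, 81, 82, 82, 83, 78, 105, 132, 118]
```

```bash
python3 -c "
from rig import bot
print(bot.job_done())"
```

```text
the job is handed in; nothing more can be done
None
```

The cartridge is in the cradle, the clamp is closed over it and the catch appears to have snapped: the force fell to zero when I eased off and the clamp stayed down in the last picture; I handed the job in at about 16 s.

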